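Reset the tripped cut-out in the kiln control box

TASK

The kiln's thermal cut-out has tripped. Lift the loose cover off the control box and lay it handle-up on the bench, take the slim round aluminium probe from the tool rack and with its nose gently push the recessed reset button fully in for a moment, keeping off the terminal strip beside it. Then stand the probe back in the rack and seat the cover fully home on its two studs, leaving everything else on the bench where it is.

Things in the scene. Friction and masses are not known exactly. Their poses are not given: they have to be found in the camera images.
- box: Kiln control box, grey painted steel, fixed to the bench, left or right of the robot's middle: 116 mm along its x, 160 mm along its y, 80 mm high. Origin: centre of its underside; z up; the front panel with the display faces its -x. Its flat top deck (z = 80 mm) has an open service well, 64 mm (x) by 88 mm (y), centred, floor at z = 30 mm, with a white cut-out and a terminal strip in it.
- box_seat (a point): Centre of the box's top deck, 80 mm above the bench, axes as the box; the cover's origin lies here when the cover is home. Two steel studs that locate the cover, 6 mm in diameter with tapered ends, stand 14 mm out of the deck at x = 0, y = +58 and -58 mm from here.
- reset (a joint): Travel of the reset button, in m: 0 is out, 0.005 fully in (downwards). Its spring takes about 1.2 N to start and 4.2 N fully in, then it meets a hard stop; it comes back out when let go.
- reset_top (a point): Centre of the button's face (black, 11 mm in diameter); it moves with the button. When out it is at x = 0, y = +22, z = 43 mm in the box's frame, inside the upright white guard collar of the cut-out: 22 mm outside, 14 mm bore, its lip at z = 56 mm, so the face is 13 mm down. Gripper fingers do not fit in the collar.
- terminals: White terminal strip fixed in the well beside the cut-out, 52 mm (box x) by 22 mm (box y), 22 mm high; origin at the centre of its underside, which is at y = -22 mm, z = 30 mm in the box's frame. The probe must not touch it.
- cover: Loose aluminium cover plate, home on the box at the start: 90 mm along its x, 140 mm along its y, 4 mm thick, about 0.3 kg. Two 9 mm through holes at y = +58 and -58 mm go over the studs; the same either way round. Origin: centre of the plate's underside; z up. A dark strap handle runs along y over its middle (point cover_handle).
- cover_handle (a point): Centre of the cover's handle bar, 44 mm above the plate's underside at its middle; axes as the cover. The level steel bar is 10 mm wide (x), 8 mm high and 72 mm long (along y), on legs at y = +33 and -33 mm; 36 mm of free height under it.
- rack: Dark hardwood tool rack, a block fixed to the bench on the side away from the box: 60 mm along its x, 200 mm along its y, 70 mm high; origin at the centre of its underside. Four vertical holes, 11 mm in diameter, 66 mm deep, slightly chamfered, open in its top at x = 0, y = -69, -23, +23 and +69 mm. Each holds one upright tool, in an order that varies.
- stylus: The probe, 150 mm long, about 0.06 kg, upright in a hole of the rack, nose down. Origin: end of the nose; z runs up the tool. Steel shaft 7 mm thick, z = 0 to 62 mm (flat nose); finger guard, a grey disc 24 mm across, z = 62 to 67; round aluminium handle 14 mm thick, z = 67 to 146, domed top. In the rack the guard rests on the block and the origin is 8 mm above the bench.
- screwdriver: Bystander in the rack: fat black ribbed handle 28 mm in diameter, its top 158 mm above the bench; origin at its tip, 8 mm above the bench.
- awl: Bystander in the rack: short pear-shaped pale wood handle up to 34 mm in diameter, its top 141 mm above the bench; origin at its tip, 8 mm above the bench.
- file: Bystander in the rack: file with a turned brown wood handle up to 26 mm in diameter, its top 160 mm above the bench; origin at its tip, 8 mm above the bench.
- tape: Bystander: roll of paper tape lying flat on the middle of the bench, 100 mm outside diameter, 48 mm high; origin at the centre of its underside.
- mug: Bystander: blue mug, 80 mm in diameter, 80 mm high, handle towards its +y (to about 75 mm from its axis); origin at the centre of its underside.
- dish: Bystander: green glass bowl, 120 mm in diameter, 45 mm high; origin at the centre of its underside.
- can: Bystander: upright spray can, 62 mm in diameter, 185 mm high; origin at the centre of its underside.
- pliers: Bystander: glass-running pliers lying flat, about 175 mm long along their x (from -75 to +100 mm) and 70 mm wide, 18 mm high; origin on the underside.
Not all that is in view belongs to the job. Leave any blue look-alike of the cover alone.

How it is judged (in metres and radians):
On the way, in this order (a step that is already met when the one before it is completed fails the run):
1. the cover is off the box and lies flat on the bench, handle up, let go (height (world z) of cover below 0.012 m and angle between cover's own z axis and vertical below 0.12 rad and contact force between cover and the fingers below 0.2 N and linear speed of cover below 0.03 m/s), for 0.2 s.
2. the reset button is pushed at least 4 of its 5 mm in with the probe's nose on it (value of joint reset above 0.004 m and distance between stylus and reset_top below 0.008 m), for 0.15 s.
At the end, for the whole second after the job is handed in: Cover flat and home on the box's deck, both studs through it (within 4 mm, 3 mm in height, 0.07 rad in yaw either way round, 0.04 rad in tilt); probe nose down in a hole of the rack, guard on the block (4 mm in height, tilt under 0.12 rad); both at rest; the button back out (horizontal distance between cover and box_seat below 0.004 m and z of cover in the frame of box_seat between -0.003 and 0.003 m and angle between the x axis of cover and the x axis of box, either way round below 0.07 rad and angle between cover's own z axis and vertical below 0.04 rad and linear speed of each of cover, stylus below 0.01 m/s and z of stylus in the frame of rack between 0.004 and 0.012 m and x of stylus in the frame of rack between -0.006 and 0.006 m and y of stylus in the frame of rack between -0.08 and 0.08 m and angle between stylus's own z axis and vertical below 0.12 rad and value of joint reset below 0.001 m); the robot touches nothing.
It fails at once if a bystander (tape, mug, bowl, can, pliers or another tool in the rack) is moved by more than 20 mm (distance of any of tape, mug, dish, can, pliers, screwdriver, awl, file from where it was at the start of the episode above 0.02 m).
It fails at once if a bystander is tipped by more than 0.35 rad (angle between any of tape, mug, dish, can, pliers, screwdriver, awl, file's own z axis and vertical above 0.35 rad).
It fails at once if the probe touches the terminal strip (contact force between stylus and terminals above 0.5 N).
It fails at once if the probe is forced against the button or the box with more than 30 N (contact force between stylus and box above 30 N).
It also fails if it takes over 72 s, if anything falls off the work surface, if the arm or the gripper's body presses on something with over 40 N, if the wrist force passes 120 N, or if a joint passes its speed limit or range.

ROBOT

A 6-joint arm with a two-finger parallel gripper is mounted at the origin on the work surface. World frame = base frame: x ahead of the robot, y to its left, z up, the work surface at z = 0. Lengths are in mm, angles in rad, forces in N, time in s.
With the tool pointing down it reaches from about 375 to 925 mm from the base axis. Payload 5.7 kg.
Tool frame: the origin (TCP) lies between the finger pads; the fingertips stand 22 mm ahead of it and the grasp point (between the pads) lies 3 mm ahead of it; z points along the fingers, y is the line along which they close (so a half turn about z gives the same grasp; the last joint's range is limited). The gripper opens to 88 mm and grips with 3 to 60 N. Pads are 20 mm wide; open, the fingers measure 115 mm over their backs; the gripper's body (75 mm by 178 mm) begins 61 mm behind the grasp point.
Start: joints at [1.182, 0.359, 1.51, -0, 1.272, -0.115], TCP at [162.229, 577.622, 244.623] pointing down, gripper open.
Joint ranges: [-2.97, 2.97], [-1.01, 2.36], [0.21, 2.38], [-0.96, 4.11], [0.2, 2.71], [-2.98, 2.98]. Speed limits (rad/s): [2.39, 2.39, 3.14, 3.14, 3.14, 3.14].

INTERFACE

Orientations are given as a rotation vector (axis times angle).
In Python, from workcell import * gives the robot as it stands.
- The arm moves only by the tool move_arm, never from a script. Its argument "targets" is a list of rows, each an object with "rotation": the turn, a rotation vector about the tool's x, y, z in degrees, a list of three; "linear": the shift along the tool's x, y, z in mm, a list of three; "jaw": the opening, from 0 (shut) to 1 (fully open). In form: [{"rotation": [wx, wy, wz], "linear": [dx, dy, dz], "jaw": jaw}, ...]. A call has 1 to 20 rows; each row shifts and turns the commanded pose from where the row before left it, along the tool's axes as they then stand; what a row does not reach is not made up. A row lasts 1/10 s, in which the tool goes at most 50 mm and 8.59 degrees, less where a joint would pass 70% of its speed; a pose out of reach is approached as far as the arm can. A call is refused whole if a number of a shift passes 50 or a number of a turn 8.59, either way. A call with a gripper value outside its range is refused whole. The fingers move at their own pace and stop on an object; "grip_force" is the grip in N (left out, the last holds). Time passes only in rows, so rows that do not move let the fingers close. It gives the time, the measured TCP pose, the force, the opening and the grip force at its end, in the units of the state.
- sense(): the state, without advancing time (a new reading comes with each control period).
- read_camera(name): name is "side" or "top" or "wrist"; returns the picture (384x512x3 uint8, red, green, blue); there is no depth.
- calibration(name): a dict with "fov_y" (degrees; the focal length in pixels is half the picture's height over the tangent of half this angle, whatever the lens; pixels are square), "cx", "cy" (the principal point, pixels), "rvec" (rotation vector, rad) and "tvec" (3), from world to camera coordinates, as OpenCV has them; the wrist camera has in their place "T_tool_cam" (4x4, takes a point from camera to tool coordinates, whose origin is the TCP and whose axes are the flange's). Camera axes: x right, y down, z forward; pixel columns grow to the right and rows downward; lengths in mm; the calibration is good to about 2 mm. The wrist camera is an equidistant fisheye: a pixel r from the principal point sees the ray r / f radians off the axis. A picture is of the moment at which its call begins: read the wrist's pose just before it. calibration takes no time and is no camera call.
- sign_off(): hands the job in; it is judged then, once.
The state is a dict: "time": time; "joint_positions": joint angles; "dq": joint speeds; "tau": joint torques, N m; "tool_pos": TCP position; "tool_rot": TCP orientation; "force": force on the tool from outside, world axes, zero at the start; "moment": the same for the moment, N m; "grip_width": opening from 0.0 (shut) to 1.0 (fully open); "grip_force": force on a finger pad.
Only numpy, scipy, OpenCV 4.12 (cv2) and the standard library are available. Lean on these libraries where they do the work, as an engineer would, in place of code of your own. Each camera call takes 0.05 s, during which the arm holds its last target. There are 200 camera calls.

## Working session

There is one attempt and no reset: what is moved stays moved. The work goes in short steps, Python scripts to look and compute and a tool call to move; the robot and the scene stay as the last step left them, time stands still between calls to the robot, and variables do not carry over. Pictures are saved under pics/ and viewed, at most 10 in all, crops included, and the job is handed in when it is done.

Besides the shell and the picture viewer there is one more tool, called after "Emit:" as a command line: name --argument value ..., lists and objects as JSON in quotes. move_arm: Moves the arm, as the interface text tells. Its arguments: {"type":"object","properties":{"targets":{"type":"array"},"grip_force":{"type":"number"}},"required":["targets"]}

```bash
mkdir -p pics
cat > h.py <<'E'
from workcell import *
import numpy as np, cv2
from scipy.spatial.transform import Rotation as R
def pose():
    s=sense(); return np.array(s["tool_pos"]),R.from_rotvec(s["tool_rot"]).as_matrix()
def ray(name,px,tp=None):
    c=calibration(name); f=192/np.tan(np.radians(c["fov_y"])/2)
    d=np.array([(px[0]-c["cx"])/f,(px[1]-c["cy"])/f,1.])
    if name=="wrist":
        p,M=tp if tp else pose(); r=np.hypot(d[0],d[1])
        v=np.array([np.sin(r)*d[0]/r,np.sin(r)*d[1]/r,np.cos(r)]) if r>1e-9 else np.array([0,0,1.])
        T=np.array(c["T_tool_cam"]); return p+M@T[:3,3],M@T[:3,:3]@v
    Rm=cv2.Rodrigues(np.array(c["rvec"],float))[0]
    return -Rm.T@np.array(c["tvec"],float).ravel(),Rm.T@(d/np.linalg.norm(d))
def plane(name,px,z,tp=None):
    o,d=ray(name,px,tp); return o+d*(z-o[2])/d[2]
def tri(rays):
    A=0;b=0
    for o,d in rays:
        P=np.eye(3)-np.outer(d,d);A=A+P;b=b+P@o
    x=np.linalg.solve(A,b); return x,[np.linalg.norm(np.cross(x-o,d)) for o,d in rays]
E
python3 - <<'E'
from h import *
s=sense();print(s["tool_pos"],s["tool_rot"],s["grip_width"],s["time"])
p=[]
for n in("top","side","wrist"):
    im=read_camera(n);cv2.imwrite(f"pics/{n}0.png",im[:,:,::-1]);p.append(im)
    c=calibration(n);print(n,{k:np.round(v,3).tolist() for k,v in c.items() if k!="name"})
    if n!="wrist": print(ray(n,(256,192)))
E
```

```text
[162.01567772 577.0349919  243.83583935] [-4.28705512e-01 -3.11178223e+00  2.73502889e-03] 0.9999219234099845 0.0
top {'fov_y': 49.596, 'cx': 258.671, 'cy': 192.268, 'rvec': [2.184, -2.168, 0.111], 'tvec': [-70.352, 523.377, 1279.936]}
(array([ 399.75337497,  -57.96649671, 1324.36606791]), array([ 9.56911715e-02, -2.00603241e-04, -9.95411051e-01]))
side {'fov_y': 52.492, 'cx': 258.792, 'cy': 186.419, 'rvec': [0.155, -2.658, 1.548], 'tvec': [533.979, 152.954, 1092.296]}
(array([425.72510069, 931.37363193, 673.0086478 ]), array([ 0.10985242, -0.85577498, -0.50555082]))
wrist {'fov_y': 65.706, 'cx': 258.963, 'cy': 193.978, 'T_tool_cam': [[0.001, -0.966, -0.257, 70.323], [1.0, 0.001, 0.0, 0.41], [0.0, -0.257, 0.966, -139.773], [0.0, 0.0, 0.0, 1.0]]}
```

View pics/top0.png

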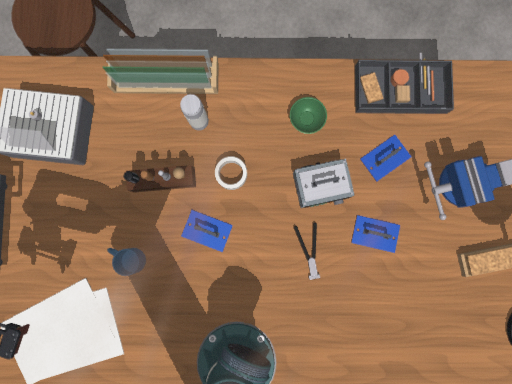

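View pics/side0.png

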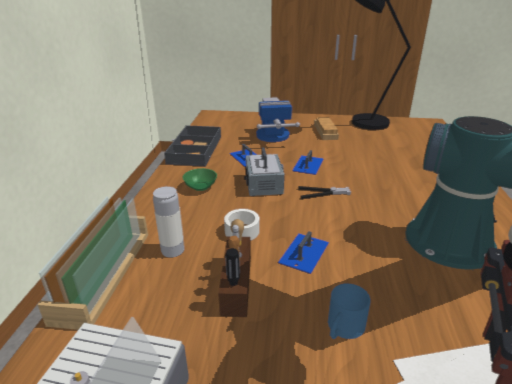

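The top view shows the box with its grey cover at about (323,184) and the blue look-alikes at (386,157), (376,233) and (207,230). The rack is at about (163,177). Tool candidates in the rack:
- black at (132,177): the screwdriver
- brown at (148,173)
- small grey at (164,175): fits the slim aluminium probe
- pale at (179,172): the awl

I'll confirm with a crop.

Run:
```python
from h import *
t=cv2.imread("pics/top0.png");s=cv2.imread("pics/side0.png")
a=cv2.resize(t[150:204,116:206],None,fx=4.4,fy=4.4,interpolation=cv2.INTER_CUBIC)
b=cv2.resize(t[150:214,285:365],None,fx=4.95,fy=4.95,interpolation=cv2.INTER_CUBIC)
c=cv2.resize(s[205:325,210:260],None,fx=4.5,fy=4.5,interpolation=cv2.INTER_CUBIC)
d=cv2.resize(s[140:200,235:290],None,fx=3,fy=3,interpolation=cv2.INTER_CUBIC)
o=np.zeros((600,800,3),np.uint8)
for im,(x,y) in((a,(0,0)),(b,(0,250)),(c,(400,0)),(d,(630,0))):
    h=min(im.shape[0],600-y);w=min(im.shape[1],800-x);o[y:y+h,x:x+w]=im[:h,:w]
cv2.imwrite("pics/crop1.png",o)
for n,px,z in(("box",(323,184),84),("rackL",(132,177),70),("probe",(164,175),154),("scr",(132,177),160),("awl",(179,172),140),("file",(148,173),160),("tape",(231,173),48),("pl",(313,260),10),("bluecoverL",(207,230),4),("mug",(128,262),80),("can",(192,105),185),("dish",(308,114),45),("blueR",(376,233),4),("blueR2",(386,157),4)):
    print(n,plane("top",px,z).round(0))
```

```text
box [ 545. -260.   84.]
rackL [563. 319.  70.]
probe [559. 203. 154.]
scr [552. 292. 160.]
awl [570. 163. 140.]
file [563. 247. 160.]
tape [581.  20.  48.]
pl [ 314. -238.   10.]
bluecoverL [405.  96.   4.]
mug [309. 318.  80.]
can [753. 123. 185.]
dish [ 771. -220.   45.]
blueR [ 399. -439.    4.]
blueR2 [ 643. -477.    4.]
```

View pics/crop1.png

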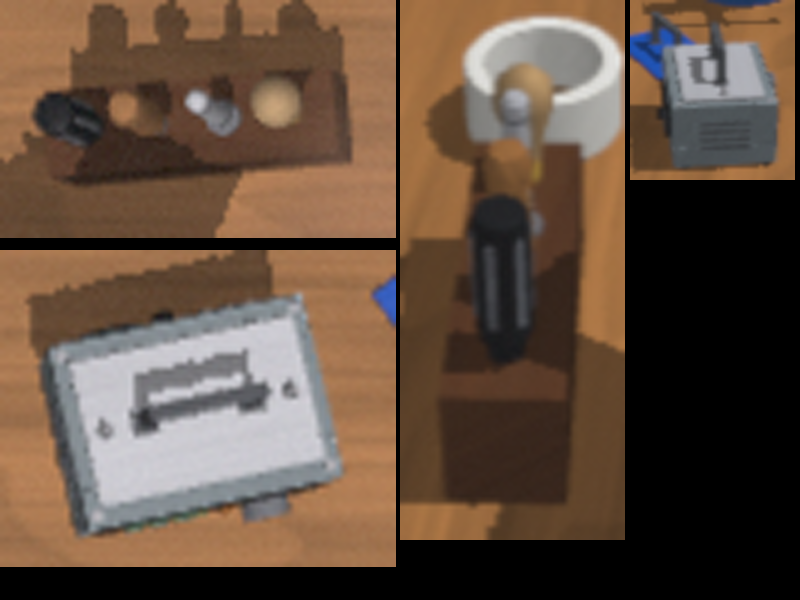

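The crop confirms it: the probe is the third tool, with its slim aluminium top and grey guard disc, at about (160,173) in the top view. The cover has two studs showing at about (306,186) and (344,178).

```bash
cat >> h.py <<'E'
def go(p,yaw_x=None,rows_mm=48):
    """tool-frame move to world p with tool x at yaw (deg), tool down: prints shift and turn"""
    q,M=pose(); d=M.T@(np.array(p,float)-q); cur=np.degrees(np.arctan2(M[1,0],M[0,0]))
    print("at",q.round(1),"yaw",round(cur,2),"tilt",np.degrees(M[:2,2]).round(2),"tool shift",d.round(1),"n",np.ceil(np.linalg.norm(d)/rows_mm))
    if yaw_x is not None:print("  turn tool z",round(-((yaw_x-cur+180)%360-180),2))
E
python3 - <<'E'
from h import *
a=plane("top",(306.2,186),94);b=plane("top",(343.6,178.3),94)
c=(a+b)/2;u=a-b;print(a,b,c,np.linalg.norm(u),np.degrees(np.arctan2(u[1],u[0])))
# look pose: camera roughly over box centre -> tcp offset back along tool x
go([545,-260,300])
E
```

```text
[ 537.11818987 -207.72313719   94.        ] [ 561.11577139 -319.67548286   94.        ] [ 549.11698063 -263.69931003   94.        ] 114.4954654983416 102.09857036129141
at [162.  577.2 244. ] yaw 164.31 tilt [-0.03 -0.07] tool shift [-595.  -702.5  -55.1] n 20.0
```

Emit:
move_arm --targets '[{"rotation": [0, 0, 0], "linear": [-31.5, -37, -1], "jaw": 1}, {"rotation": [0, 0, 0], "linear": [-31.5, -37, -1], "jaw": 1}, {"rotation": [0, 0, 0], "linear": [-31.5, -37, -1], "jaw": 1}, {"rotation": [0, 0, 0], "linear": [-31.5, -37, -1], "jaw": 1}, {"rotation": [0, 0, 0], "linear": [-31.5, -37, -1], "jaw": 1}, {"rotation": [0, 0, 0], "linear": [-31.5, -37, -1], "jaw": 1}, {"rotation": [0, 0, 0], "linear": [-31.5, -37, -1], "jaw": 1}, {"rotation": [0, 0, 0], "linear": [-31.5, -37, -1], "jaw": 1}, {"rotation": [0, 0, 0], "linear": [-31.5, -37, -1], "jaw": 1}, {"rotation": [0, 0, 0], "linear": [-31.5, -37, -1], "jaw": 1}, {"rotation": [0, 0, 0], "linear": [-31.5, -37, -1], "jaw": 1}, {"rotation": [0, 0, 0], "linear": [-31.5, -37, -1], "jaw": 1}, {"rotation": [0, 0, 0], "linear": [-31.5, -37, -1], "jaw": 1}, {"rotation": [0, 0, 0], "linear": [-31.5, -37, -1], "jaw": 1}, {"rotation": [0, 0, 0], "linear": [-31.5, -37, -1], "jaw": 1}, {"rotation": [0, 0, 0], "linear": [-31.5, -37, -1], "jaw": 1}, {"rotation": [0, 0, 0], "linear": [-31.5, -37, -1], "jaw": 1}, {"rotation": [0, 0, 0], "linear": [-31.5, -37, -1], "jaw": 1}, {"rotation": [0, 0, 0], "linear": [-31.5, -37, -1], "jaw": 1}]'

```text
time: 2.05
tool_pos: [548.7, -262.9, 263.4]
tool_rot: [-0.429, -3.112, -0.0]
force: [1.2, 0.1, 0.4]
grip_width: 1.002
grip_force: 0.0
```

Emit:
move_arm --targets '[{"rotation": [0, 0, 7.8], "linear": [0, 0, 0], "jaw": 1}, {"rotation": [0, 0, 7.8], "linear": [0, 0, 0], "jaw": 1}, {"rotation": [0, 0, 7.8], "linear": [0, 0, 0], "jaw": 1}, {"rotation": [0, 0, 7.8], "linear": [0, 0, 0], "jaw": 1}, {"rotation": [0, 0, 7.8], "linear": [0, 0, 0], "jaw": 1}, {"rotation": [0, 0, 7.8], "linear": [0, 0, 0], "jaw": 1}, {"rotation": [0, 0, 7.8], "linear": [0, 0, 0], "jaw": 1}, {"rotation": [0, 0, 7.8], "linear": [0, 0, 0], "jaw": 1}, {"rotation": [0, 0, 0], "linear": [0, 0, 0], "jaw": 1}, {"rotation": [0, 0, 0], "linear": [0, 0, 0], "jaw": 1}]'

```text
time: 3.05
tool_pos: [548.2, -260.9, 263.4]
tool_rot: [-1.974, -2.443, 0.0]
force: [0.3, -0.0, -0.2]
grip_width: 1.001
grip_force: 0.0
```

Run:
```python
from h import *
go([549,-264,260],102.1);print(sense()["time"])
im=read_camera("wrist");cv2.imwrite("pics/w1.png",im[:,:,::-1])
```

```text
at [ 548.2 -260.9  263.4] yaw 102.12 tilt [-0.03  0.01] tool shift [-3.2  0.1  3.4] n 1.0
  turn tool z 0.02
3.05
```

View pics/w1.png

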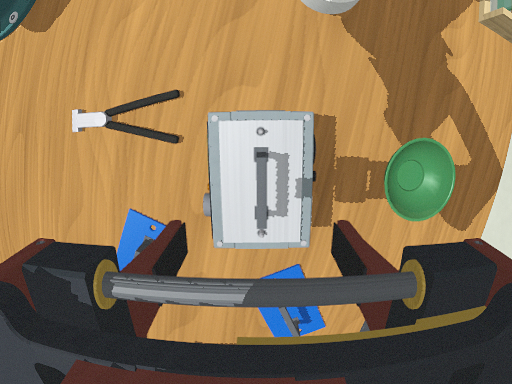

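In the wrist view the box sits between (208,113) and (313,247), its studs are at (261,131) and (261,233), and the bar runs along column 261. I'll measure it by masks, then repeat from a second position.

```bash
cat >> h.py <<'E'
def best(mask,near):
    cs,_=cv2.findContours(mask.astype(np.uint8),cv2.RETR_EXTERNAL,cv2.CHAIN_APPROX_NONE)
    cs=[c for c in cs if cv2.contourArea(c)>40]
    return min(cs,key=lambda c:-cv2.pointPolygonTest(c,near,True))
def rect(c,z,tp,name="wrist"):
    P=np.array([plane(name,p,z,tp)[:2] for p in c[:,0]],np.float32)
    (x,y),wh,a=cv2.minAreaRect(P); b=cv2.boxPoints(((x,y),wh,a)); e=[b[1]-b[0],b[2]-b[1]]; l=max(e,key=np.linalg.norm)
    return np.array([x,y]),sorted(wh),np.degrees(np.arctan2(l[1],l[0]))%180
def proj(p,tp):
    q,M=tp;c=calibration("wrist");T=np.array(c["T_tool_cam"]);v=T[:3,:3].T@(M.T@(p-q)-T[:3,3])
    f=192/np.tan(np.radians(c["fov_y"])/2);th=np.arctan2(np.hypot(v[0],v[1]),v[2]);k=f*th/np.hypot(v[0],v[1]);return c["cx"]+k*v[0],c["cy"]+k*v[1]
def cover(im,tp,near,z=84):
    hs=cv2.cvtColor(im,cv2.COLOR_RGB2HSV); g=hs[...,2].astype(int); m=(g>185)&(hs[...,1]<40)
    m=cv2.morphologyEx(m.astype(np.uint8),cv2.MORPH_CLOSE,np.ones((25,25)))
    return rect(best(m,near),z,tp)
E
python3 - <<'E'
from h import *
im=cv2.imread("pics/w1.png")[:,:,::-1].copy();tp=pose()
print(im[131,230],im[180,230],im[180,215],im[118,250],im[180,261],im[131,261],im[180,280])
for z in (80,84,88):print(cover(im,tp,(230.,180.),z))
hs=im.max(2); m=(hs[:]<110)&(np.abs(np.arange(512)-261)<9)[None,:]
c=best(m,(261.,185.));print(cv2.boundingRect(c));
for z in(124,128,132):print(rect(c,z,tp))
for p in((261,131),(261,233)):print(plane("wrist",p,94,tp))
E
```

```text
[227 230 235] [220 224 228] [162 176 182] [162 176 179] [112 120 126] [197 199 201] [146 149 153]
(array([ 548.99945068, -262.73672485]), [110.90956115722656, 155.89083862304688], np.float32(102.53043))
(array([ 548.80932617, -261.85958862]), [109.53732299804688, 153.96205139160156], np.float32(102.53043))
(array([ 548.61920166, -260.98248291]), [108.16512298583984, 152.03330993652344], np.float32(102.53043))
(256, 152, 12, 6)
(array([ 543.23754883, -226.42219543]), [4.778079509735107, 10.404285430908203], np.float32(12.19225))
(array([ 543.10003662, -225.92704773]), [4.709648132324219, 10.255292892456055], np.float32(12.192262))
(array([ 542.96252441, -225.43185425]), [4.6412153244018555, 10.106240272521973], np.float32(12.192273))
[ 538.54397024 -206.15303301   94.        ]
[ 562.43521691 -316.28506486   94.        ]
```

Emit:
move_arm --targets '[{"rotation": [0, 0, 0], "linear": [-40, 0, 0], "jaw": 1}, {"rotation": [0, 0, 0], "linear": [-40, 0, 0], "jaw": 1}, {"rotation": [0, 0, 0], "linear": [0, 0, 0], "jaw": 1}, {"rotation": [0, 0, 0], "linear": [0, 0, 0], "jaw": 1}]'

```text
time: 3.5
tool_pos: [564.7, -339.8, 263.2]
tool_rot: [-1.978, -2.44, -0.0]
force: [0.4, 0.4, 0.5]
grip_width: 1.004
grip_force: 0.0
```

Run:
```python
from h import *
tp=pose();im=read_camera("wrist");cv2.imwrite("pics/w2.png",im[:,:,::-1])
n=proj(np.array([555.,-235,84]),tp);print(n,proj(np.array([549.,-262,128]),tp),tp[0])
n=proj(np.array([575.,-256,84]),tp)
for z in (80,84,88):
    for q in([525,-267,84],):print(z,cover(im,tp,tuple(map(float,proj(np.array(q,float),tp))),z))
u,v=proj(np.array([549.,-262,128]),tp)
m=(im.max(2)<110)&(np.abs(np.arange(512)-u)<9)[None,:]
c=best(m,(float(u),float(v)));print(cv2.boundingRect(c))
for z in(124,128,132):print(z,rect(c,z,tp))
```

```text
(np.float64(270.69745319998856), np.float64(85.2559437212659)) (np.float64(259.9108143339602), np.float64(107.22659700284964)) [ 564.66765687 -339.81461349  263.19122614]
80 (array([ 548.83691406, -262.08428955]), [111.04462432861328, 155.5904083251953], np.float32(102.77))
84 (array([ 548.85473633, -262.19146729]), [109.66950988769531, 153.66372680664062], np.float32(102.769966))
88 (array([ 548.87268066, -262.29870605]), [108.29443359375, 151.7370147705078], np.float32(102.769966))
(251, 279, 18, 28)
124 (array([ 589.56317139, -454.43280029]), [19.378583908081055, 36.85348129272461], np.float32(101.99451))
128 (array([ 589.        , -451.79949951]), [19.10073471069336, 36.32514190673828], np.float32(101.99459))
132 (array([ 588.43701172, -449.1661377 ]), [18.82292938232422, 35.79683303833008], np.float32(101.994484))
```

Run:
```python
from h import *
q1=np.array([548.2,-260.9,263.4]);q2,M=pose()
for f,q in(("w1",q1),("w2",q2)):
    im=cv2.imread(f"pics/{f}.png")[:,:,::-1].copy();tp=(q,M);hs=cv2.cvtColor(im,cv2.COLOR_RGB2HSV)
    m=cv2.morphologyEx(((im.min(2)>200)).astype(np.uint8),cv2.MORPH_CLOSE,np.ones((5,5)))
    n=tuple(map(float,proj(np.array([525,-267,84.]),tp)))
    for z in(80,84,88):print(f,z,rect(best(m,n),z,tp))
    u,v=map(float,proj(np.array([549.,-262,128]),tp))
    sub=np.zeros(im.shape[:2],np.uint8);sub[int(v-50):int(v+50),int(u-10):int(u+10)]=1
    m=cv2.morphologyEx(((im.max(2)<136)&(sub>0)).astype(np.uint8),cv2.MORPH_CLOSE,np.ones((3,3)))
    c=best(m,(u,v));print(cv2.boundingRect(c),cv2.minAreaRect(c))
    for z in(120,128,136):print(z,rect(c,z,tp))
```

```text
w1 80 (array([ 550.68591309, -265.79925537]), [105.40209197998047, 145.246826171875], np.float32(102.72396))
w1 84 (array([ 550.47729492, -264.88464355]), [104.0977783203125, 143.449462890625], np.float32(102.723915))Traceback (most recent call last):
  File "<stdin>", line 7, in <module>
  File "h.py", line 32, in rect
    P=np.array([plane(name,p,z,tp)[:2] for p in c[:,0]],np.float32)
                ~~~~~^^^^^^^^^^^^^
  File "h.py", line 16, in plane
    o,d=ray(name,px,tp); return o+d*(z-o[2])/d[2]
        ~~~^^^^^^^^^^^^
  File "h.py", line 7, in ray
    c=calibration(name); f=192/np.tan(np.radians(c["fov_y"])/2)
ValueError: time passes only in moves, steps and waits
```

```bash
sed -i 's/^def pose/import functools, json\n_cal=calibration\n@functools.lru_cache(None)\ndef calibration(n): return _cal(n)\ndef pose/' h.py
python3 - <<'E'
from h import *
q1=np.array([548.2,-260.9,263.4]);q2,M=pose()
for f,q in(("w1",q1),("w2",q2)):
    im=cv2.imread(f"pics/{f}.png")[:,:,::-1].copy();tp=(q,M)
    m=cv2.morphologyEx((im.min(2)>207).astype(np.uint8),cv2.MORPH_OPEN,np.ones((9,9)))
    m=cv2.morphologyEx(m,cv2.MORPH_CLOSE,np.ones((25,25)))
    n=tuple(map(float,proj(np.array([525,-267,84.]),tp)))
    for z in(80,84,88):print(f,z,rect(best(m,n),z,tp))
    u,v=map(float,proj(np.array([549.,-262,128]),tp))
    sub=np.zeros(im.shape[:2],np.uint8);sub[int(v-50):int(v+50),int(u-10):int(u+10)]=1
    m=cv2.morphologyEx(((im.max(2)<136)&(sub>0)).astype(np.uint8),cv2.MORPH_CLOSE,np.ones((3,3)))
    c=best(m,(u,v));print(cv2.boundingRect(c),cv2.minAreaRect(c))
    for z in(120,128,136):print(z,rect(c,z,tp))
E
```

```text
w1 80 (array([ 550.65948486, -263.82925415]), [90.1294174194336, 140.6785125732422], np.float32(102.61796))
w1 84 (array([ 550.45117188, -262.93899536]), [89.01415252685547, 138.937744140625], np.float32(102.61797))
w1 88 (array([ 550.24267578, -262.04867554]), [87.89888000488281, 137.19696044921875], np.float32(102.61797))
(254, 147, 15, 88) ((261.0, 190.5), (87.0, 14.0), 90.0)
120 (array([ 550.85949707, -263.17233276]), [13.44543743133545, 89.01634979248047], np.float32(102.4166))
128 (array([ 550.37817383, -261.15884399]), [13.065666198730469, 86.50226593017578], np.float32(102.41663))
136 (array([ 549.89691162, -259.14538574]), [12.68590259552002, 83.9881362915039], np.float32(102.41658))
w2 80 (array([ 550.36450195, -262.05493164]), [90.598876953125, 140.82177734375], np.float32(102.27031))
w2 84 (array([ 550.3614502 , -262.15158081]), [89.47732543945312, 139.07838439941406], np.float32(102.27025))
w2 88 (array([ 550.35839844, -262.24813843]), [88.35572052001953, 137.3350372314453], np.float32(102.27028))
(254, 71, 15, 77) ((261.0, 109.0), (76.0, 14.0), 90.0)
120 (array([ 550.1027832 , -262.06765747]), [13.138769149780273, 72.82664489746094], np.float32(102.12913))
128 (array([ 550.10321045, -262.28778076]), [12.76749324798584, 70.76871490478516], np.float32(102.12915))
136 (array([ 550.1038208 , -262.50796509]), [12.39622688293457, 68.71080017089844], np.float32(102.129166))
```

Emit:
move_arm --targets '[{"rotation": [0, 0, -0.5], "linear": [40, 2, 20], "jaw": 1}, {"rotation": [0, 0, 0], "linear": [39, 0, 30], "jaw": 1}, {"rotation": [0, 0, 0], "linear": [0, 0, 30], "jaw": 0.6}, {"rotation": [0, 0, 0], "linear": [0, 0, 0], "jaw": 0.6}, {"rotation": [0, 0, 0], "linear": [0, 0, 0], "jaw": 0.6}, {"rotation": [0, 0, 0], "linear": [0, 0, 0], "jaw": 0.6}]'

```text
time: 4.15
tool_pos: [551.4, -262.5, 185.6]
tool_rot: [1.966, 2.446, 0.0]
force: [0.5, 0.0, 0.0]
grip_width: 0.675
grip_force: 0.0
```

Run:
```python
from h import *
go([550.4,-262.3,126],102.4)
```

```text
at [ 551.4 -262.5  185.6] yaw 102.42 tilt [ 0.15 -0.1 ] tool shift [ 0.6 -1.1 59.6] n 2.0
  turn tool z 0.02
```

Emit:
move_arm --targets '[{"rotation": [0, 0, 0], "linear": [0.6, -1, 25], "jaw": 0.5}, {"rotation": [0, 0, 0], "linear": [0, 0, 25], "jaw": 0.5}, {"rotation": [0, 0, 0], "linear": [0, 0, 9.5], "jaw": 0.4}, {"rotation": [0, 0, 0], "linear": [0, 0, 0], "jaw": 0.3}, {"rotation": [0, 0, 0], "linear": [0, 0, 0], "jaw": 0.2}, {"rotation": [0, 0, 0], "linear": [0, 0, 0], "jaw": 0}, {"rotation": [0, 0, 0], "linear": [0, 0, 0], "jaw": 0}, {"rotation": [0, 0, 0], "linear": [0, 0, 0], "jaw": 0}, {"rotation": [0, 0, 0], "linear": [0, 0, 0], "jaw": 0}]' --grip_force 30

```text
time: 5.05
tool_pos: [550.0, -261.9, 125.5]
tool_rot: [1.966, 2.447, 0.0]
force: [-0.1, 0.5, 6.8]
grip_width: 0.114
grip_force: 30.0
```

Emit:
move_arm --targets '[{"rotation": [0, 0, 0], "linear": [0, 0, -6], "jaw": 0}, {"rotation": [0, 0, 0], "linear": [0, 0, -8], "jaw": 0}, {"rotation": [0, 0, 0], "linear": [0, 0, -15], "jaw": 0}, {"rotation": [0, 0, 0], "linear": [0, 0, -15], "jaw": 0}, {"rotation": [0, 0, 0], "linear": [0, 0, -15], "jaw": 0}, {"rotation": [0, 0, 0], "linear": [0, 0, 0], "jaw": 0}, {"rotation": [0, 0, 0], "linear": [0, 0, 0], "jaw": 0}]'

```text
time: 5.75
tool_pos: [548.7, -261.1, 183.1]
tool_rot: [-1.968, -2.448, 0.0]
force: [-0.2, 0.1, -3.5]
grip_width: 0.111
grip_force: 30.0
```

Run:
```python
from h import *
go([445,-78,185],102.4);go([445,-78,46],102.4);print(sense()["force"],sense()["grip_width"])
```

```text
at [ 548.7 -261.1  183.1] yaw 102.42 tilt [-0.02  0.  ] tool shift [201.1 -62.   -1.8] n 5.0
  turn tool z 0.02
at [ 548.7 -261.1  183.1] yaw 102.42 tilt [-0.02  0.  ] tool shift [201.1 -61.9 137.2] n 6.0
  turn tool z 0.02
[-0.21086102  0.14744238 -3.46304375] 0.11091273232753827
```

Emit:
move_arm --targets '[{"rotation": [0, 0, 0], "linear": [33, -10, 0], "jaw": 0}, {"rotation": [0, 0, 0], "linear": [34, -10, 0], "jaw": 0}, {"rotation": [0, 0, 0], "linear": [34, -10, 0], "jaw": 0}, {"rotation": [0, 0, 0], "linear": [34, -11, 0], "jaw": 0}, {"rotation": [0, 0, 0], "linear": [33, -11, 0], "jaw": 0}, {"rotation": [0, 0, 0], "linear": [33, -10, 10], "jaw": 0}, {"rotation": [0, 0, 0], "linear": [0, 0, 30], "jaw": 0}, {"rotation": [0, 0, 0], "linear": [0, 0, 30], "jaw": 0}, {"rotation": [0, 0, 0], "linear": [0, 0, 30], "jaw": 0}, {"rotation": [0, 0, 0], "linear": [0, 0, 20], "jaw": 0}, {"rotation": [0, 0, 0], "linear": [0, 0, 10], "jaw": 0}, {"rotation": [0, 0, 0], "linear": [0, 0, 3], "jaw": 0}, {"rotation": [0, 0, 0], "linear": [0, 0, 0], "jaw": 0}, {"rotation": [0, 0, 0], "linear": [0, 0, 0], "jaw": 0}]'

```text
time: 7.15
tool_pos: [446.0, -78.6, 50.9]
tool_rot: [1.967, 2.447, 0.001]
force: [0.7, -0.3, -2.9]
grip_width: 0.107
grip_force: 30.0
```

Emit:
move_arm --targets '[{"rotation": [0, 0, 0], "linear": [0, 0, 2], "jaw": 0}, {"rotation": [0, 0, 0], "linear": [0, 0, 1.5], "jaw": 0}, {"rotation": [0, 0, 0], "linear": [0, 0, 1], "jaw": 0}, {"rotation": [0, 0, 0], "linear": [0, 0, 0], "jaw": 0}, {"rotation": [0, 0, 0], "linear": [0, 0, 0], "jaw": 0}]'

```text
time: 7.65
tool_pos: [445.4, -78.3, 45.8]
tool_rot: [1.968, 2.448, -0.0]
force: [0.2, -0.1, -3.9]
grip_width: 0.113
grip_force: 30.0
```

Emit:
move_arm --targets '[{"rotation": [0, 0, 0], "linear": [0, 0, 1], "jaw": 0}, {"rotation": [0, 0, 0], "linear": [0, 0, 0], "jaw": 0}, {"rotation": [0, 0, 0], "linear": [0, 0, 0], "jaw": 0}]'

```text
time: 7.95
tool_pos: [445.4, -78.4, 45.5]
tool_rot: [1.968, 2.448, 0.0]
force: [-2.5, 1.3, 10.9]
grip_width: 0.106
grip_force: 30.0
```

Emit:
move_arm --targets '[{"rotation": [0, 0, 0], "linear": [0, 0, 0], "jaw": 0.2}, {"rotation": [0, 0, 0], "linear": [0, 0, 0], "jaw": 0.4}, {"rotation": [0, 0, 0], "linear": [0, 0, 0], "jaw": 0.5}, {"rotation": [0, 0, 0], "linear": [0, 0, 0], "jaw": 0.5}, {"rotation": [0, 0, 0], "linear": [0, 0, -10], "jaw": 0.5}, {"rotation": [0, 0, 0], "linear": [0, 0, -30], "jaw": 0.5}, {"rotation": [0, 0, 0], "linear": [0, 0, -40], "jaw": 0.8}, {"rotation": [0, 0, 0], "linear": [0, 0, -50], "jaw": 0.8}, {"rotation": [0, 0, 0], "linear": [0, 0, -50], "jaw": 0.8}, {"rotation": [0, 0, 0], "linear": [0, 0, -40], "jaw": 0.8}]'

```text
time: 8.95
tool_pos: [445.4, -78.3, 268.3]
tool_rot: [1.967, 2.447, 0.001]
force: [1.1, 0.7, -1.0]
grip_width: 0.793
grip_force: 0.0
```

Emit:
move_arm --targets '[{"rotation": [0, 0, 0], "linear": [36, 25, -3], "jaw": 0.8}, {"rotation": [0, 0, 0], "linear": [36, 25, -3], "jaw": 0.8}, {"rotation": [0, 0, 0], "linear": [36, 25, -3], "jaw": 0.8}, {"rotation": [0, 0, 0], "linear": [36, 25, -3], "jaw": 0.8}, {"rotation": [0, 0, 0], "linear": [36, 25, -3], "jaw": 0.8}, {"rotation": [0, 0, 0], "linear": [36, 24, -3], "jaw": 0.8}, {"rotation": [0, 0, 0], "linear": [36, 24, -4], "jaw": 0.8}, {"rotation": [0, 0, 7.7], "linear": [0, 0, 0], "jaw": 0.8}, {"rotation": [0, 0, 0], "linear": [0, 0, 0], "jaw": 0.8}, {"rotation": [0, 0, 0], "linear": [0, 0, 0], "jaw": 0.8}, {"rotation": [0, 0, 0], "linear": [0, 0, 0], "jaw": 0.8}]'

```text
time: 10.05
tool_pos: [559.6, 204.1, 286.8]
tool_rot: [-2.126, -2.312, 0.001]
force: [-0.8, -0.3, -0.3]
grip_width: 0.803
grip_force: 0.0
```

Run:
```python
from h import *
tp=pose();im=read_camera("wrist");cv2.imwrite("pics/w3.png",im[:,:,::-1])
np.save("w3.npy",np.c_[tp[1],tp[0]]);print(tp[0])
```

```text
[559.59690317 204.11195791 286.76169098]
```

View pics/w3.png

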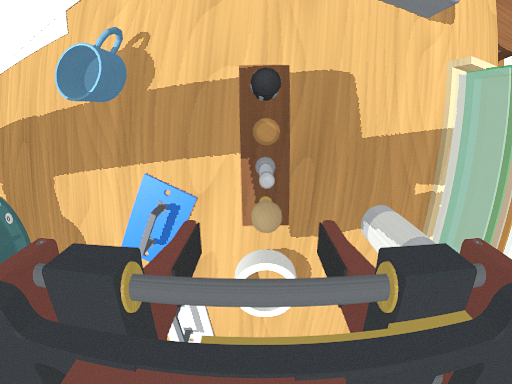

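Emit:
move_arm --targets '[{"rotation": [0, 0, 0], "linear": [-40, 0, 0], "jaw": 0.8}, {"rotation": [0, 0, 0], "linear": [-40, 0, 0], "jaw": 0.8}, {"rotation": [0, 0, 0], "linear": [0, 0, 0], "jaw": 0.8}, {"rotation": [0, 0, 0], "linear": [0, 0, 0], "jaw": 0.8}, {"rotation": [0, 0, 0], "linear": [0, 0, 0], "jaw": 0.8}]'

```text
time: 10.6
tool_pos: [566.5, 125.5, 286.8]
tool_rot: [-2.128, -2.31, -0.0]
force: [0.3, -0.3, -0.9]
grip_width: 0.799
grip_force: 0.0
```

Run:
```python
from h import *
tp=pose();im=read_camera("wrist");cv2.imwrite("pics/w4.png",im[:,:,::-1])
np.save("w4.npy",np.c_[tp[1],tp[0]]);print(tp[0])
a=cv2.imread("pics/w3.png")[80:280,180:340];b=im[20:220,180:340,::-1]
cv2.imwrite("pics/crop2.png",cv2.resize(np.hstack([a,b]),None,fx=2.5,fy=2.5,interpolation=cv2.INTER_CUBIC))
```

```text
[566.49720527 125.52809568 286.75077555]
```

View pics/crop2.png

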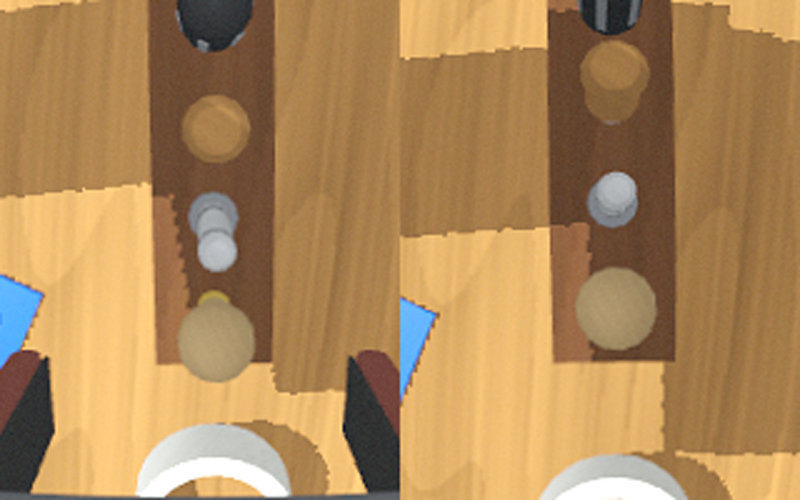

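The crop shows the slim aluminium probe with its guard between the file and the awl. Its top is at (266.4,180) in the first view and (266,96.4) in the second; its guard is at (265.2,166) and (264.8,102).

Run:
```python
from h import *
A=np.load("w3.npy");B=np.load("w4.npy");t1=(A[:,3],A[:,:3]);t2=(B[:,3],B[:,:3])
for n,p,q in(("top",(266.4,180),(266,96.4)),("guard",(265.2,166),(264.8,102)),("cornL",(242.8,224.8),(242,164.4)),("cornR",(288.4,224.8),(289.6,164.4))):
    x,e=tri([ray("wrist",p,t1),ray("wrist",q,t2)]);print(n,x.round(1),np.round(e,1))
for t,g,h,s in((t1,(265.2,166),(266.4,180),"w3"),(t2,(264.8,102),(266,96.4),"w4")):print(s,"guard@75",plane("wrist",g,75,t).round(1),"top@150",plane("wrist",h,150,t).round(1))
# rack long edges, w3 & w4 at z=70
for s,t in(("w3",t1),("w4",t2)):
    im=cv2.cvtColor(cv2.imread(f"pics/{s}.png"),cv2.COLOR_BGR2HSV)
    im0=cv2.imread(f"pics/{s}.png").astype(int)
    r=im0[...,2];m=((r<125)&(r>im0[...,0]+15)&(im0[...,1]<0.68*r)).astype(np.uint8);m[:, :225]=0;m[:,305:]=0;m[232:]=0
    m=cv2.morphologyEx(cv2.morphologyEx(m,cv2.MORPH_OPEN,np.ones((3,3))),cv2.MORPH_CLOSE,np.ones((41,41)))
    cs,_=cv2.findContours(m,cv2.RETR_EXTERNAL,cv2.CHAIN_APPROX_NONE);c=max(cs,key=cv2.contourArea)
    print(s,cv2.boundingRect(c),rect(c,70,t))
```

```text
top [565.5 215.3 149.8] [0.1 0.1]
guard [566.1 214.3  63.7] [0.1 0.1]
cornL [544.4 136.2  67.4] [0.3 0.3]
cornR [602.8 141.2  67.7] [0.1 0.1]
w3 guard@75 [565.8 216.2  75. ] top@150 [565.6 215.3 150. ]
w4 guard@75 [565.9 213.7  75. ] top@150 [565.5 215.2 150. ]
w3 (276, 169, 3, 3) (array([580.79064941, 211.7088623 ]), [2.445317506790161, 2.50080943107605], np.float32(95.51531))
w4 (278, 112, 10, 52) (array([590.54699707, 173.17605591]), [9.879449844360352, 62.017337799072266], np.float32(96.88818))
```

Emit:
move_arm --targets '[{"rotation": [0, 0, 0], "linear": [45, 3.5, 10], "jaw": 0.6}, {"rotation": [0, 0, 0], "linear": [44.5, 3, 40], "jaw": 0.5}, {"rotation": [0, 0, 0], "linear": [0, 0, 35], "jaw": 0.5}, {"rotation": [0, 0, 0], "linear": [0, 0, 0], "jaw": 0.5}, {"rotation": [0, 0, 0], "linear": [0, 0, 0], "jaw": 0.5}, {"rotation": [0, 0, 0], "linear": [0, 0, 0], "jaw": 0.5}, {"rotation": [0, 0, 0], "linear": [0, 0, 0], "jaw": 0.5}]'

```text
time: 11.35
tool_pos: [567.3, 207.5, 210.3]
tool_rot: [2.128, 2.309, 0.004]
force: [0.4, 0.1, 0.8]
grip_width: 0.498
grip_force: 0.0
```

Run:
```python
from h import *
go([565.8,215.2,118],94.8)
```

```text
at [567.3 207.5 210.3] yaw 94.67 tilt [0.19 0.04] tool shift [ 7.8 -1.1 92.3] n 2.0
  turn tool z -0.13
```

Emit:
move_arm --targets '[{"rotation": [0, 0, 0], "linear": [7.5, -1, 5], "jaw": 0.5}, {"rotation": [0, 0, 0], "linear": [0, 0, 0], "jaw": 0.5}, {"rotation": [0, 0, 0], "linear": [0, 0, 20], "jaw": 0.5}, {"rotation": [0, 0, 0], "linear": [0, 0, 25], "jaw": 0.5}, {"rotation": [0, 0, 0], "linear": [0, 0, 25], "jaw": 0.5}, {"rotation": [0, 0, 0], "linear": [0, 0, 17], "jaw": 0.5}, {"rotation": [0, 0, 0], "linear": [0, 0, 0], "jaw": 0.5}, {"rotation": [0, 0, 0], "linear": [0, 0, 0], "jaw": 0.5}, {"rotation": [0, 0, 0], "linear": [0, 0, 0], "jaw": 0.5}]'

```text
time: 12.25
tool_pos: [565.2, 215.2, 117.5]
tool_rot: [2.127, 2.31, 0.003]
force: [0.0, 0.0, -0.1]
grip_width: 0.498
grip_force: 0.0
```

Run:
```python
from h import *
go([565.8,215.2,118],94.8)
```

```text
at [565.2 215.2 117.5] yaw 94.71 tilt [0.11 0.02] tool shift [-0.1  0.6 -0.5] n 1.0
  turn tool z -0.09
```

Aligned; closing.

Emit:
move_arm --targets '[{"rotation": [0, 0, 0], "linear": [0, 0.5, 0], "jaw": 0.3}, {"rotation": [0, 0, 0], "linear": [0, 0, 0], "jaw": 0.2}, {"rotation": [0, 0, 0], "linear": [0, 0, 0], "jaw": 0.1}, {"rotation": [0, 0, 0], "linear": [0, 0, 0], "jaw": 0}, {"rotation": [0, 0, 0], "linear": [0, 0, 0], "jaw": 0}, {"rotation": [0, 0, 0], "linear": [0, 0, 0], "jaw": 0}, {"rotation": [0, 0, 0], "linear": [0, 0, 0], "jaw": 0}, {"rotation": [0, 0, 0], "linear": [0, 0, 0], "jaw": 0}]' --grip_force 30

```text
time: 13.05
tool_pos: [564.9, 215.1, 116.5]
tool_rot: [2.128, 2.311, 0.0]
force: [-0.7, 0.5, 3.9]
grip_width: 0.154
grip_force: 30.0
```

Emit:
move_arm --targets '[{"rotation": [0, 0, 0], "linear": [0, 0, -10], "jaw": 0}, {"rotation": [0, 0, 0], "linear": [0, 0, -20], "jaw": 0}, {"rotation": [0, 0, 0], "linear": [0, 0, -25], "jaw": 0}, {"rotation": [0, 0, 0], "linear": [0, 0, -25], "jaw": 0}, {"rotation": [0, 0, 0], "linear": [0, 0, -25], "jaw": 0}, {"rotation": [0, 0, 0], "linear": [0, 0, -25], "jaw": 0}, {"rotation": [0, 0, 0], "linear": [0, 0, -25], "jaw": 0}, {"rotation": [0, 0, 0], "linear": [0, 0, -15], "jaw": 0}, {"rotation": [0, 0, 0], "linear": [0, 0, 0], "jaw": 0}, {"rotation": [0, 0, 0], "linear": [0, 0, 0], "jaw": 0}]'

```text
time: 14.05
tool_pos: [564.5, 215.0, 286.1]
tool_rot: [-2.128, -2.311, 0.0]
force: [-1.0, 0.5, -0.7]
grip_width: 0.156
grip_force: 30.0
```

Run:
```python
from h import *
c=np.array([550.4,-262.3]);y=np.radians(12.4);u=np.array([-np.sin(y),np.cos(y)])
b=c+22*u;print(b,sense()["force"],sense()["grip_width"])
go([*b,270],102.4)
im=read_camera("wrist");cv2.imwrite("pics/w5.png",im[:,:,::-1])
```

```text
[ 545.6758228  -240.81320988] [-0.97264068  0.46352031 -0.69956459] 0.1563760805503998
at [564.5 215.  286.1] yaw 94.71 tilt [-0.01 -0.01] tool shift [-452.7  -56.2   16.2] n 10.0
  turn tool z -7.69
```

Emit:
move_arm --targets '[{"rotation": [0, 0, 0], "linear": [-45, -5.6, 0], "jaw": 0}, {"rotation": [0, 0, 0], "linear": [-45, -5.6, 0], "jaw": 0}, {"rotation": [0, 0, 0], "linear": [-45, -5.6, 0], "jaw": 0}, {"rotation": [0, 0, 0], "linear": [-45, -5.6, 0], "jaw": 0}, {"rotation": [0, 0, 0], "linear": [-45, -5.6, 0], "jaw": 0}, {"rotation": [0, 0, 0], "linear": [-45, -5.6, 0], "jaw": 0}, {"rotation": [0, 0, 0], "linear": [-45, -5.6, 0], "jaw": 0}, {"rotation": [0, 0, 0], "linear": [-45, -5.6, 0], "jaw": 0}, {"rotation": [0, 0, 0], "linear": [-45, -5.6, 0], "jaw": 0}, {"rotation": [0, 0, 0], "linear": [-20, -5.6, 0], "jaw": 0}, {"rotation": [0, 0, -7.7], "linear": [0, 0, 0], "jaw": 0}, {"rotation": [0, 0, 0], "linear": [0, 0, 0], "jaw": 0}, {"rotation": [0, 0, 0], "linear": [0, 0, 0], "jaw": 0}, {"rotation": [0, 0, 0], "linear": [0, 0, 0], "jaw": 0}]'

```text
time: 15.5
tool_pos: [543.7, -212.4, 285.7]
tool_rot: [-1.969, -2.446, 0.0]
force: [-0.7, 0.5, -1.5]
grip_width: 0.157
grip_force: 30.0
```

Run:
```python
from h import *
go([545.7,-240.8,270],102.4)
tp=pose();im=read_camera("wrist");cv2.imwrite("pics/w6.png",im[:,:,::-1]);np.save("w6.npy",np.c_[tp[1],tp[0]])
```

```text
at [ 543.7 -212.4  285.7] yaw 102.33 tilt [-0.06  0.03] tool shift [-28.2  -4.1  15.7] n 1.0
  turn tool z -0.07
```

Emit:
move_arm --targets '[{"rotation": [0, 0, 0], "linear": [-40, 0, 0], "jaw": 0}, {"rotation": [0, 0, 0], "linear": [-20, 0, 0], "jaw": 0}, {"rotation": [0, 0, 0], "linear": [0, 0, 0], "jaw": 0}, {"rotation": [0, 0, 0], "linear": [0, 0, 0], "jaw": 0}, {"rotation": [0, 0, 0], "linear": [0, 0, 0], "jaw": 0}]'

```text
time: 16.05
tool_pos: [556.5, -270.7, 286.1]
tool_rot: [-1.968, -2.448, -0.0]
force: [-0.2, -0.0, -0.4]
grip_width: 0.155
grip_force: 30.0
```

Run:
```python
from h import *
tp=pose();im=read_camera("wrist");cv2.imwrite("pics/w7.png",im[:,:,::-1]);np.save("w7.npy",np.c_[tp[1],tp[0]]);print(tp[0])
a=cv2.imread("pics/w6.png");B=np.load("w6.npy")
c=np.array([545.7,-240.8,56]);o=[]
for i,t in((a,(B[:,3],B[:,:3])),(im[:,:,::-1],tp)):
    u,v=map(int,proj(c,t));x0,y0=u-65,max(0,v-70);print("origin",x0,y0,"pred",u,v)
    o.append(cv2.resize(i[y0:y0+180,x0:x0+130],None,fx=3,fy=3,interpolation=cv2.INTER_CUBIC))
cv2.imwrite("pics/crop3.png",np.hstack(o))
```

```text
[ 556.48227447 -270.71447829  286.11434843]
origin 190 124 pred 255 194
origin 190 78 pred 255 148
```

View pics/crop3.png

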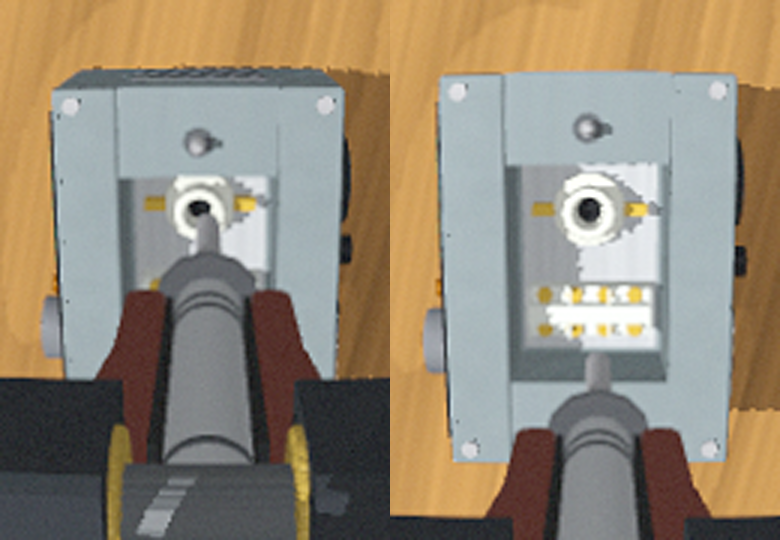

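Run:
```python
from h import *
T=[]
for s,(u,v) in(("w6",(257,193)),("w7",(257,148))):
    B=np.load(s+".npy");t=(B[:,3],B[:,:3]);T.append(t);im=cv2.imread(f"pics/{s}.png")
    hs=im.astype(int); sub=np.zeros(im.shape[:2],np.uint8);cv2.circle(sub,(u,v),13,1,-1)
    # black button / bore and yellowish-white ring
    w=((hs.min(2)>175)&(hs.max(2)-hs[...,0]>4)&(sub>0)).astype(np.uint8)
    k=((hs.max(2)<70)&(sub>0)).astype(np.uint8)
    n,l,st,ce=cv2.connectedComponentsWithStats(k);i=1+np.argmax(st[1:,4]) if n>1 else 0
    print(s,"dark",st[i],ce[i])
    c=max(cv2.findContours(w,cv2.RETR_EXTERNAL,cv2.CHAIN_APPROX_NONE)[0],key=cv2.contourArea);print(" ring",cv2.minEnclosingCircle(c),cv2.boundingRect(c))
    for r in (v,): print("row",r,hs[r,u-14:u+15].min(1))
    print("col",hs[v-14:v+15,u].min(1))
    print("nose proj",[np.round(proj(t[0]+t[1]@np.array([0,0,z]),t),1) for z in(106,108.5)], "row196",hs[193:197,250:270].min(2).tolist() if s=="w7" else "")
x,e=tri([ray("wrist",(256.7,193.3),T[0]),ray("wrist",(256.7,148),T[1])]);print("collar",x,e)
for p,t in(((256.7,193.3),T[0]),((256.7,148),T[1])):print(plane("wrist",p,56,t))
```

```text
w6 dark [253 191   7   5  28] [256.         192.82142857]
 ring ((256.5, 191.8157958984375), 11.574565887451172) (248, 183, 17, 20)
row 193 [ 53  46 139 173 161 230 254 239 198 123  54  26  26  36  50  45  26 188
 238 244 232 192 155 171 140  64  49  73  88]
col [165 165 160 191 234 220 159 141 207 241 239 188  40  50  50  35 107 146
 150 150 149 143 146 144 141 143 136 126 110]
nose proj [array([258.9, 199.8]), array([258.9, 199. ])] row196 
w7 dark [253 144   7   8  42] [255.95238095 147.45238095]
 ring ((256.0, 147.2857208251953), 11.973705291748047) (246, 136, 21, 24)
row 148 [ 58  84 150 175 217 255 255 222 168 117  35  35  37  36  52  53  40 187
 232 248 249 218 179 178 152  90  55  60  88]
col [232 202 242 248 250 245 151 247 253 249  39  54  61  57  52  48  58  75
 143 159 201 254 244 236 246 241 223 224 224]
nose proj [array([258.9, 199.8]), array([258.9, 199. ])] row196 [[140, 142, 140, 143, 188, 210, 209, 208, 210, 209, 209, 209, 212, 212, 211, 212, 212, 214, 212, 209], [109, 115, 111, 129, 156, 165, 163, 163, 163, 164, 168, 166, 165, 166, 167, 165, 164, 166, 165, 166], [98, 98, 98, 108, 118, 111, 125, 139, 137, 134, 131, 122, 116, 116, 118, 115, 116, 115, 118, 118], [93, 93, 96, 97, 96, 98, 132, 151, 141, 135, 124, 119, 107, 93, 97, 97, 99, 96, 95, 96]]
collar [ 546.83014215 -241.46529076   47.04139305] [np.float64(0.0575430387317491), np.float64(0.05754303873172229)]
[ 546.3511291  -239.15516801   56.        ]
[ 546.76000414 -240.51552467   56.        ]
```

Run:
```python
from h import *
go([545.9,-240.5,175],102.4)
```

```text
at [ 556.5 -270.7  286.2] yaw 102.43 tilt [-0.03  0.04] tool shift [ 31.7  -3.8 111.3] n 3.0
  turn tool z 0.03
```

Emit:
move_arm --targets '[{"rotation": [0, 0, 0], "linear": [16, -2, 0], "jaw": 0}, {"rotation": [0, 0, 0], "linear": [16, -2, 0], "jaw": 0}, {"rotation": [0, 0, 0], "linear": [0, 0, 0], "jaw": 0}, {"rotation": [0, 0, 0], "linear": [0, 0, 25], "jaw": 0}, {"rotation": [0, 0, 0], "linear": [0, 0, 25], "jaw": 0}, {"rotation": [0, 0, 0], "linear": [0, 0, 25], "jaw": 0}, {"rotation": [0, 0, 0], "linear": [0, 0, 20], "jaw": 0}, {"rotation": [0, 0, 0], "linear": [0, 0, 0], "jaw": 0}, {"rotation": [0, 0, 0], "linear": [0, 0, 0], "jaw": 0}, {"rotation": [0, 0, 0], "linear": [0, 0, 0], "jaw": 0}]'

```text
time: 17.1
tool_pos: [546.9, -241.7, 192.8]
tool_rot: [1.966, 2.447, 0.0]
force: [-0.1, 0.2, -0.3]
grip_width: 0.154
grip_force: 30.0
```

Run:
```python
from h import *
go([545.9,-240.5,175],102.4);print(np.round(sense()["force"],2))
```

```text
at [ 546.9 -241.7  192.8] yaw 102.42 tilt [ 0.12 -0.08] tool shift [ 1.4 -0.8 17.8] n 1.0
  turn tool z 0.02
[-0.09  0.16 -0.26]
```

Nose at about 84, above the deck. I'll correct laterally, then go down past the lip (TCP about 156, nose about 47).

Emit:
move_arm --targets '[{"rotation": [0, 0, 0], "linear": [1.4, -0.8, 0], "jaw": 0}, {"rotation": [0, 0, 0], "linear": [0, 0, 0], "jaw": 0}, {"rotation": [0, 0, 0], "linear": [0, 0, 10], "jaw": 0}, {"rotation": [0, 0, 0], "linear": [0, 0, 10], "jaw": 0}, {"rotation": [0, 0, 0], "linear": [0, 0, 7], "jaw": 0}, {"rotation": [0, 0, 0], "linear": [0, 0, 7], "jaw": 0}, {"rotation": [0, 0, 0], "linear": [0, 0, 2], "jaw": 0}, {"rotation": [0, 0, 0], "linear": [0, 0, 0], "jaw": 0}, {"rotation": [0, 0, 0], "linear": [0, 0, 0], "jaw": 0}, {"rotation": [0, 0, 0], "linear": [0, 0, 0], "jaw": 0}]'

```text
time: 18.1
tool_pos: [545.2, -240.3, 155.7]
tool_rot: [1.968, 2.448, 0.0]
force: [0.2, 0.1, -0.4]
grip_width: 0.154
grip_force: 30.0
```

Emit:
move_arm --targets '[{"rotation": [0, 0, 0], "linear": [0, 0.5, 2], "jaw": 0}, {"rotation": [0, 0, 0], "linear": [0, 0, 2], "jaw": 0}, {"rotation": [0, 0, 0], "linear": [0, 0, 1.5], "jaw": 0}, {"rotation": [0, 0, 0], "linear": [0, 0, 0], "jaw": 0}, {"rotation": [0, 0, 0], "linear": [0, 0, 0], "jaw": 0}]'

```text
time: 18.6
tool_pos: [545.6, -240.1, 150.0]
tool_rot: [1.968, 2.448, 0.0]
force: [0.1, 0.4, 1.1]
grip_width: 0.155
grip_force: 30.0
```

Emit:
move_arm --targets '[{"rotation": [0, 0, 0], "linear": [0, 0, 1], "jaw": 0}, {"rotation": [0, 0, 0], "linear": [0, 0, 1], "jaw": 0}, {"rotation": [0, 0, 0], "linear": [0, 0, 0.5], "jaw": 0}, {"rotation": [0, 0, 0], "linear": [0, 0, 0], "jaw": 0}, {"rotation": [0, 0, 0], "linear": [0, 0, 0], "jaw": 0}]'

```text
time: 19.1
tool_pos: [545.6, -240.1, 147.5]
tool_rot: [1.968, 2.448, 0.0]
force: [1.3, -1.0, 2.7]
grip_width: 0.16
grip_force: 30.0
```

Emit:
move_arm --targets '[{"rotation": [0, 0, 0], "linear": [0, 0, 0.7], "jaw": 0}, {"rotation": [0, 0, 0], "linear": [0, 0, 0], "jaw": 0}, {"rotation": [0, 0, 0], "linear": [0, 0, 0], "jaw": 0}, {"rotation": [0, 0, 0], "linear": [0, 0, 0], "jaw": 0}]'

```text
time: 19.5
tool_pos: [545.6, -240.1, 146.7]
tool_rot: [1.968, 2.448, -0.0]
force: [0.6, -0.7, 3.4]
grip_width: 0.15
grip_force: 30.0
```

Emit:
move_arm --targets '[{"rotation": [0, 0, 0], "linear": [0, 0, 0.5], "jaw": 0}, {"rotation": [0, 0, 0], "linear": [0, 0, 0], "jaw": 0}, {"rotation": [0, 0, 0], "linear": [0, 0, 0], "jaw": 0}, {"rotation": [0, 0, 0], "linear": [0, 0, 0], "jaw": 0}]'

```text
time: 19.9
tool_pos: [545.6, -240.1, 146.3]
tool_rot: [1.968, 2.448, -0.0]
force: [0.2, 0.5, 5.5]
grip_width: 0.155
grip_force: 30.0
```

Emit:
move_arm --targets '[{"rotation": [0, 0, 0], "linear": [0, 0, 0.4], "jaw": 0}, {"rotation": [0, 0, 0], "linear": [0, 0, 0], "jaw": 0}, {"rotation": [0, 0, 0], "linear": [0, 0, 0], "jaw": 0}, {"rotation": [0, 0, 0], "linear": [0, 0, 0], "jaw": 0}]'

```text
time: 20.3
tool_pos: [545.7, -240.2, 146.3]
tool_rot: [1.968, 2.448, -0.0]
force: [0.2, 0.2, 8.0]
grip_width: 0.156
grip_force: 30.0
```

The force rose to 8 N with no further travel, so the button is on its hard stop. I'll withdraw straight up.

Emit:
move_arm --targets '[{"rotation": [0, 0, 0], "linear": [0, 0, -5], "jaw": 0}, {"rotation": [0, 0, 0], "linear": [0, 0, -10], "jaw": 0}, {"rotation": [0, 0, 0], "linear": [0, 0, -20], "jaw": 0}, {"rotation": [0, 0, 0], "linear": [0, 0, -25], "jaw": 0}, {"rotation": [0, 0, 0], "linear": [0, 0, -25], "jaw": 0}, {"rotation": [0, 0, 0], "linear": [0, 0, -25], "jaw": 0}, {"rotation": [0, 0, 0], "linear": [0, 0, -25], "jaw": 0}, {"rotation": [0, 0, 0], "linear": [0, 0, -10], "jaw": 0}, {"rotation": [0, 0, 0], "linear": [0, 0, 0], "jaw": 0}, {"rotation": [0, 0, 0], "linear": [0, 0, 0], "jaw": 0}]'

```text
time: 21.3
tool_pos: [544.7, -239.6, 289.6]
tool_rot: [-1.967, -2.447, 0.001]
force: [0.1, -0.8, -1.3]
grip_width: 0.154
grip_force: 30.0
```

Run:
```python
from h import *
go([565,215.1,288],94.71)
```

```text
at [ 544.7 -239.6  289.6] yaw 102.41 tilt [-0.1   0.05] tool shift [439.7 117.6   1.9] n 10.0
  turn tool z 7.7
```

Emit:
move_arm --targets '[{"rotation": [0, 0, 0], "linear": [43, 11.5, 0], "jaw": 0}, {"rotation": [0, 0, 0], "linear": [43, 11.5, 0], "jaw": 0}, {"rotation": [0, 0, 0], "linear": [43, 11.5, 0], "jaw": 0}, {"rotation": [0, 0, 0], "linear": [43, 11.5, 0], "jaw": 0}, {"rotation": [0, 0, 0], "linear": [43, 11.5, 0], "jaw": 0}, {"rotation": [0, 0, 0], "linear": [43, 11.5, 0], "jaw": 0}, {"rotation": [0, 0, 0], "linear": [43, 11.5, 0], "jaw": 0}, {"rotation": [0, 0, 0], "linear": [43, 11.5, 0], "jaw": 0}, {"rotation": [0, 0, 0], "linear": [43, 11.5, 0], "jaw": 0}, {"rotation": [0, 0, 0], "linear": [32, 9, 0], "jaw": 0}, {"rotation": [0, 0, 0], "linear": [20, 5, 0], "jaw": 0}, {"rotation": [0, 0, 7.7], "linear": [0, 0, 0], "jaw": 0}, {"rotation": [0, 0, 0], "linear": [0, 0, 0], "jaw": 0}, {"rotation": [0, 0, 0], "linear": [0, 0, 0], "jaw": 0}, {"rotation": [0, 0, 0], "linear": [0, 0, 0], "jaw": 0}, {"rotation": [0, 0, 0], "linear": [0, 0, 0], "jaw": 0}]'

```text
time: 22.9
tool_pos: [565.7, 213.3, 290.4]
tool_rot: [-2.127, -2.311, 0.001]
force: [0.3, 0.4, -0.7]
grip_width: 0.157
grip_force: 30.0
```

Run:
```python
from h import *
go([564.9,215.1,200],94.71)
```

```text
at [565.7 213.3 290.4] yaw 94.74 tilt [-0.03 -0.02] tool shift [ 1.8 -0.6 90.4] n 2.0
  turn tool z 0.03
```

Emit:
move_arm --targets '[{"rotation": [0, 0, 0], "linear": [1.8, -0.6, 10], "jaw": 0}, {"rotation": [0, 0, 0], "linear": [0, 0, 25], "jaw": 0}, {"rotation": [0, 0, 0], "linear": [0, 0, 25], "jaw": 0}, {"rotation": [0, 0, 0], "linear": [0, 0, 25], "jaw": 0}, {"rotation": [0, 0, 0], "linear": [0, 0, 15], "jaw": 0}, {"rotation": [0, 0, 0], "linear": [0, 0, 0], "jaw": 0}, {"rotation": [0, 0, 0], "linear": [0, 0, 0], "jaw": 0}, {"rotation": [0, 0, 0], "linear": [0, 0, 0], "jaw": 0}]'

```text
time: 23.7
tool_pos: [565.8, 215.9, 191.6]
tool_rot: [2.127, 2.31, 0.002]
force: [-0.2, -1.1, -1.4]
grip_width: 0.154
grip_force: 30.0
```

Run:
```python
from h import *
go([565,215.1,170],94.71)
p=[sense()["tool_pos"] for _ in range(2)];print(p)
```

```text
at [565.8 215.9 191.6] yaw 94.72 tilt [0.1  0.02] tool shift [-0.7 -0.9 21.6] n 1.0
  turn tool z 0.01
[array([565.8122211 , 215.87175966, 191.64514294]), array([565.8122211 , 215.87175966, 191.64514294])]
```

Emit:
move_arm --targets '[{"rotation": [0, 0, 0], "linear": [-0.6, -0.8, 0], "jaw": 0}, {"rotation": [0, 0, 0], "linear": [0, 0, 6], "jaw": 0}, {"rotation": [0, 0, 0], "linear": [0, 0, 5], "jaw": 0}, {"rotation": [0, 0, 0], "linear": [0, 0, 4], "jaw": 0}, {"rotation": [0, 0, 0], "linear": [0, 0, 0], "jaw": 0}, {"rotation": [0, 0, 0], "linear": [0, 0, 0], "jaw": 0}]'

```text
time: 24.3
tool_pos: [564.2, 215.0, 175.4]
tool_rot: [-2.128, -2.311, 0.001]
force: [0.7, 0.2, -0.7]
grip_width: 0.153
grip_force: 30.0
```

Emit:
move_arm --targets '[{"rotation": [0, 0, 0], "linear": [0, 0, 2], "jaw": 0}, {"rotation": [0, 0, 0], "linear": [0, 0, 2], "jaw": 0}, {"rotation": [0, 0, 0], "linear": [0, 0, 0], "jaw": 0}]'

```text
time: 24.6
tool_pos: [564.1, 215.0, 171.4]
tool_rot: [-2.128, -2.311, 0.001]
force: [-0.2, 0.3, -0.6]
grip_width: 0.157
grip_force: 30.0
```

Emit:
move_arm --targets '[{"rotation": [0, 0, 0], "linear": [0, 0.7, 5], "jaw": 0}, {"rotation": [0, 0, 0], "linear": [0, 0, 12], "jaw": 0}, {"rotation": [0, 0, 0], "linear": [0, 0, 12], "jaw": 0}, {"rotation": [0, 0, 0], "linear": [0, 0, 12], "jaw": 0}, {"rotation": [0, 0, 0], "linear": [0, 0, 8], "jaw": 0}, {"rotation": [0, 0, 0], "linear": [0, 0, 3], "jaw": 0}, {"rotation": [0, 0, 0], "linear": [0, 0, 0], "jaw": 0}, {"rotation": [0, 0, 0], "linear": [0, 0, 0], "jaw": 0}, {"rotation": [0, 0, 0], "linear": [0, 0, 0], "jaw": 0}]'

```text
time: 25.5
tool_pos: [565.4, 215.2, 120.2]
tool_rot: [2.128, 2.31, 0.001]
force: [-0.6, 0.7, -1.2]
grip_width: 0.157
grip_force: 30.0
```

Emit:
move_arm --targets '[{"rotation": [0, 0, 0], "linear": [0, 0, 2], "jaw": 0}, {"rotation": [0, 0, 0], "linear": [0, 0, 1], "jaw": 0}, {"rotation": [0, 0, 0], "linear": [0, 0, 0], "jaw": 0}, {"rotation": [0, 0, 0], "linear": [0, 0, 0], "jaw": 0}]'

```text
time: 25.9
tool_pos: [565.0, 215.1, 116.7]
tool_rot: [2.128, 2.311, -0.0]
force: [0.3, 0.0, -1.8]
grip_width: 0.155
grip_force: 30.0
```

Emit:
move_arm --targets '[{"rotation": [0, 0, 0], "linear": [0, 0, 0.5], "jaw": 0}, {"rotation": [0, 0, 0], "linear": [0, 0, 0], "jaw": 0.2}, {"rotation": [0, 0, 0], "linear": [0, 0, 0], "jaw": 0.35}, {"rotation": [0, 0, 0], "linear": [0, 0, 0], "jaw": 0.5}, {"rotation": [0, 0, 0], "linear": [0, 0, 0], "jaw": 0.5}, {"rotation": [0, 0, 0], "linear": [0, 0, -20], "jaw": 0.5}, {"rotation": [0, 0, 0], "linear": [0, 0, -30], "jaw": 0.5}, {"rotation": [0, 0, 0], "linear": [0, 0, -40], "jaw": 0.5}, {"rotation": [0, 0, 0], "linear": [0, 0, -40], "jaw": 0.5}, {"rotation": [0, 0, 0], "linear": [0, 0, -40], "jaw": 0.5}, {"rotation": [0, 0, 0], "linear": [-35, 0, 0], "jaw": 0.5}, {"rotation": [0, 0, 0], "linear": [-35, 0, 0], "jaw": 0.5}, {"rotation": [0, 0, 0], "linear": [0, 0, 0], "jaw": 0.5}, {"rotation": [0, 0, 0], "linear": [0, 0, 0], "jaw": 0.5}, {"rotation": [0, 0, 0], "linear": [0, 0, 0], "jaw": 0.5}]'

```text
time: 27.4
tool_pos: [570.6, 146.0, 286.0]
tool_rot: [-2.128, -2.311, 0.0]
force: [0.7, -0.4, -0.4]
grip_width: 0.504
grip_force: 0.0
```

Run:
```python
from h import *
tp=pose();im=read_camera("wrist");t=read_camera("top");cv2.imwrite("pics/w8.png",im[:,:,::-1]);cv2.imwrite("pics/t8.png",t[:,:,::-1]);np.save("w8.npy",np.c_[tp[1],tp[0]])
print("expect top",proj(np.array([565.5,215.2,149.8]),tp),"guard@69",proj(np.array([566,215.2,70]),tp))
s=read_camera("side")
a=cv2.resize(im[20:220,180:340,::-1],None,fx=2.2,fy=2.2);b=cv2.resize(t[:,:,::-1][150:250,200:300],None,fx=4,fy=4)
o=np.zeros((440,760,3),np.uint8);o[:440,:352]=a;o[:400,356:756]=b;cv2.imwrite("pics/crop4.png",o)
go([445.4,-78.3,268],102.4)
```

```text
expect top (np.float64(259.8082921161317), np.float64(117.9165268479845)) guard@69 (np.float64(260.1192961058337), np.float64(117.66396784388984))
at [570.6 146.2 285.9] yaw 94.78 tilt [-0.03  0.  ] tool shift [-213.3 -143.4   17.9] n 6.0
  turn tool z -7.62
```

View pics/crop4.png

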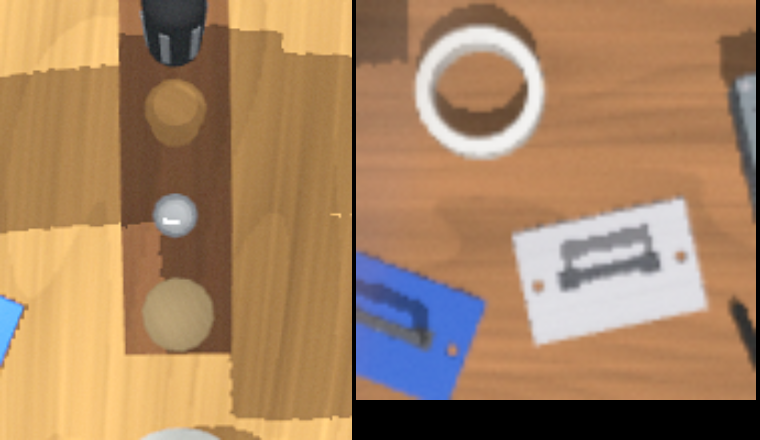

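The probe stands upright at (260,118), where expected, and the cover lies flat beside the box, clear of the tape and the blue plate. Now to fetch the cover.

Emit:
move_arm --targets '[{"rotation": [0, 0, 0], "linear": [-36, -24, 0], "jaw": 0.5}, {"rotation": [0, 0, 0], "linear": [-36, -24, 0], "jaw": 0.5}, {"rotation": [0, 0, 0], "linear": [-36, -24, 0], "jaw": 0.5}, {"rotation": [0, 0, 0], "linear": [-36, -24, 0], "jaw": 0.5}, {"rotation": [0, 0, 0], "linear": [-36, -24, 0], "jaw": 0.5}, {"rotation": [0, 0, 0], "linear": [-33, -23, 0], "jaw": 0.5}, {"rotation": [0, 0, -7.6], "linear": [0, 0, 0], "jaw": 0.5}, {"rotation": [0, 0, 0], "linear": [0, 0, 30], "jaw": 0.5}, {"rotation": [0, 0, 0], "linear": [0, 0, 40], "jaw": 0.5}, {"rotation": [0, 0, 0], "linear": [0, 0, 40], "jaw": 0.5}, {"rotation": [0, 0, 0], "linear": [0, 0, 30], "jaw": 0.5}, {"rotation": [0, 0, 0], "linear": [0, 0, 0], "jaw": 0.5}, {"rotation": [0, 0, 0], "linear": [0, 0, 0], "jaw": 0.5}, {"rotation": [0, 0, 0], "linear": [0, 0, 0], "jaw": 0.5}]'

```text
time: 28.95
tool_pos: [447.2, -78.9, 147.7]
tool_rot: [1.968, 2.445, 0.001]
force: [-0.8, -0.5, 0.1]
grip_width: 0.497
grip_force: 0.0
```

Run:
```python
from h import *
go([445.4,-78.3,46],102.4)
```

```text
at [447.2 -78.9 147.7] yaw 102.34 tilt [ 0.15 -0.05] tool shift [  1.1  -1.9 101.7] n 3.0
  turn tool z -0.06
```

Emit:
move_arm --targets '[{"rotation": [0, 0, 0], "linear": [0.5, -1.2, 30], "jaw": 0.5}, {"rotation": [0, 0, 0], "linear": [0, 0, 30], "jaw": 0.5}, {"rotation": [0, 0, 0], "linear": [0, 0, 25], "jaw": 0.5}, {"rotation": [0, 0, 0], "linear": [0, 0, 12], "jaw": 0.4}, {"rotation": [0, 0, 0], "linear": [0, 0, 3], "jaw": 0.4}, {"rotation": [0, 0, 0], "linear": [0, 0, 0], "jaw": 0.4}, {"rotation": [0, 0, 0], "linear": [0, 0, 0], "jaw": 0.4}, {"rotation": [0, 0, 0], "linear": [0, 0, 0], "jaw": 0.4}]'

```text
time: 29.75
tool_pos: [445.5, -78.8, 47.3]
tool_rot: [1.969, 2.445, 0.001]
force: [0.7, 0.9, 0.5]
grip_width: 0.399
grip_force: 0.0
```

Run:
```python
from h import *
go([445.4,-78.4,45.7],102.42)
```

```text
at [445.5 -78.8  47.3] yaw 102.32 tilt [ 0.13 -0.05] tool shift [ 0.4 -0.   1.6] n 1.0
  turn tool z -0.1
```

Emit:
move_arm --targets '[{"rotation": [0, 0, -0.1], "linear": [0.4, 0, 1], "jaw": 0.3}, {"rotation": [0, 0, 0], "linear": [0, 0, 0], "jaw": 0.2}, {"rotation": [0, 0, 0], "linear": [0, 0, 0], "jaw": 0.1}, {"rotation": [0, 0, 0], "linear": [0, 0, 0], "jaw": 0}, {"rotation": [0, 0, 0], "linear": [0, 0, 0], "jaw": 0}, {"rotation": [0, 0, 0], "linear": [0, 0, 0], "jaw": 0}, {"rotation": [0, 0, 0], "linear": [0, 0, 0], "jaw": 0}]' --grip_force 30

```text
time: 30.45
tool_pos: [444.6, -78.1, 45.3]
tool_rot: [1.968, 2.448, 0.0]
force: [-0.3, 0.6, 2.0]
grip_width: 0.109
grip_force: 30.0
```

Emit:
move_arm --targets '[{"rotation": [0, 0, 0], "linear": [0, 0, -10], "jaw": 0}, {"rotation": [0, 0, 0], "linear": [0, 0, -25], "jaw": 0}, {"rotation": [0, 0, 0], "linear": [0, 0, -35], "jaw": 0}, {"rotation": [0, 0, 0], "linear": [0, 0, -35], "jaw": 0}, {"rotation": [0, 0, 0], "linear": [0, 0, -30], "jaw": 0}, {"rotation": [0, 0, 0], "linear": [-30, 9, 0], "jaw": 0}, {"rotation": [0, 0, 0], "linear": [-34, 10, 0], "jaw": 0}, {"rotation": [0, 0, 0], "linear": [-34, 11, 0], "jaw": 0}, {"rotation": [0, 0, 0], "linear": [-34, 11, 0], "jaw": 0}, {"rotation": [0, 0, 0], "linear": [-34, 11, 0], "jaw": 0}, {"rotation": [0, 0, 0], "linear": [-34, 10, 0], "jaw": 0}, {"rotation": [0, 0, 0], "linear": [0, 0, 0], "jaw": 0}, {"rotation": [0, 0, 0], "linear": [0, 0, 0], "jaw": 0}, {"rotation": [0, 0, 0], "linear": [0, 0, 0], "jaw": 0}]'

```text
time: 31.85
tool_pos: [546.5, -258.7, 179.7]
tool_rot: [-1.966, -2.447, 0.0]
force: [-0.2, -0.1, -3.2]
grip_width: 0.105
grip_force: 30.0
```

Run:
```python
from h import *
go([550,-261.9,150],102.43);print(np.round(sense()["force"],1),sense()["grip_width"])
```

```text
at [ 546.5 -258.7  179.7] yaw 102.42 tilt [-0.14  0.09] tool shift [-3.9  2.8 29.7] n 1.0
  turn tool z -0.01
[-0.2 -0.1 -3.2] 0.10489511655260601
```

Emit:
move_arm --targets '[{"rotation": [0, 0, 0], "linear": [-3.9, 2.8, 10], "jaw": 0}, {"rotation": [0, 0, 0], "linear": [0, 0, 15], "jaw": 0}, {"rotation": [0, 0, 0], "linear": [0, 0, 8], "jaw": 0}, {"rotation": [0, 0, 0], "linear": [0, 0, 0], "jaw": 0}, {"rotation": [0, 0, 0], "linear": [0, 0, 0], "jaw": 0}, {"rotation": [0, 0, 0], "linear": [0, 0, 0], "jaw": 0}, {"rotation": [0, 0, 0], "linear": [0, 0, 0], "jaw": 0}]'

```text
time: 32.55
tool_pos: [551.9, -263.5, 147.8]
tool_rot: [1.967, 2.448, 0.0]
force: [0.7, 0.2, -3.9]
grip_width: 0.112
grip_force: 30.0
```

Run:
```python
from h import *
go([550,-261.9,125.5],102.43);print(np.round(sense()["force"],1))
im=read_camera("wrist");t=pose();cv2.imwrite("pics/w9.png",im[:,:,::-1])
for y in(58,-58):print(proj(np.array([550.4,-262.3,94])+y*np.array([-.2147,.9767,0]),t))
go([550,-261.9,125.5],102.43)
```

```text
at [ 551.9 -263.5  147.8] yaw 102.42 tilt [ 0.05 -0.04] tool shift [ 2.  -1.5 22.3] n 1.0
  turn tool z -0.01
[ 0.7  0.2 -3.9]
(np.float64(257.11086191670415), np.float64(133.65834873449074))
(np.float64(257.2388041127545), np.float64(289.31461103921987))
at [ 551.8 -263.5  147.8] yaw 102.41 tilt [ 0.05 -0.04] tool shift [ 1.9 -1.5 22.3] n 1.0
  turn tool z -0.02
```

Emit:
move_arm --targets '[{"rotation": [0, 0, 0], "linear": [1.7, -1.3, 2], "jaw": 0}, {"rotation": [0, 0, 0], "linear": [0, 0, 2], "jaw": 0}, {"rotation": [0, 0, 0], "linear": [0, 0, 0], "jaw": 0}, {"rotation": [0, 0, 0], "linear": [0, 0, 0], "jaw": 0}, {"rotation": [0, 0, 0], "linear": [0, 0, 0], "jaw": 0}]'

```text
time: 33.1
tool_pos: [549.9, -261.9, 143.2]
tool_rot: [1.968, 2.448, -0.0]
force: [0.5, 0.1, -2.9]
grip_width: 0.113
grip_force: 30.0
```

Run:
```python
from h import *
go([550,-261.9,125.5],102.43);print(np.round(sense()["force"],1))
```

```text
at [ 549.9 -261.9  143.2] yaw 102.41 tilt [-0.   -0.01] tool shift [ 0.   0.1 17.7] n 1.0
  turn tool z -0.02
[ 0.5  0.1 -2.9]
```

Aligned, about 4 mm above the studs. Lowering in steps while checking force.

Emit:
move_arm --targets '[{"rotation": [0, 0, 0], "linear": [0, 0, 2.5], "jaw": 0}, {"rotation": [0, 0, 0], "linear": [0, 0, 2.5], "jaw": 0}, {"rotation": [0, 0, 0], "linear": [0, 0, 2], "jaw": 0}, {"rotation": [0, 0, 0], "linear": [0, 0, 0], "jaw": 0}, {"rotation": [0, 0, 0], "linear": [0, 0, 0], "jaw": 0}]'

```text
time: 33.6
tool_pos: [549.8, -261.9, 136.1]
tool_rot: [-1.968, -2.448, 0.0]
force: [-0.8, 1.0, -4.1]
grip_width: 0.111
grip_force: 30.0
```

Emit:
move_arm --targets '[{"rotation": [0, 0, 0], "linear": [0, 0, 2], "jaw": 0}, {"rotation": [0, 0, 0], "linear": [0, 0, 2], "jaw": 0}, {"rotation": [0, 0, 0], "linear": [0, 0, 0], "jaw": 0}, {"rotation": [0, 0, 0], "linear": [0, 0, 0], "jaw": 0}]'

```text
time: 34.0
tool_pos: [549.8, -261.9, 132.1]
tool_rot: [-1.968, -2.449, 0.0]
force: [0.2, -0.4, -2.8]
grip_width: 0.113
grip_force: 30.0
```

Studs are through, with no contact force. Down to the deck.

Emit:
move_arm --targets '[{"rotation": [0, 0, 0], "linear": [0, 0, 2], "jaw": 0}, {"rotation": [0, 0, 0], "linear": [0, 0, 2], "jaw": 0}, {"rotation": [0, 0, 0], "linear": [0, 0, 1.5], "jaw": 0}, {"rotation": [0, 0, 0], "linear": [0, 0, 0], "jaw": 0}, {"rotation": [0, 0, 0], "linear": [0, 0, 0], "jaw": 0}]'

```text
time: 34.5
tool_pos: [549.8, -261.9, 126.6]
tool_rot: [-1.968, -2.448, 0.0]
force: [-0.1, -0.4, -3.1]
grip_width: 0.112
grip_force: 30.0
```

Emit:
move_arm --targets '[{"rotation": [0, 0, 0], "linear": [0, 0, 0.8], "jaw": 0}, {"rotation": [0, 0, 0], "linear": [0, 0, 0], "jaw": 0}, {"rotation": [0, 0, 0], "linear": [0, 0, 0], "jaw": 0}]'

```text
time: 34.8
tool_pos: [549.9, -261.9, 125.9]
tool_rot: [1.968, 2.449, -0.0]
force: [-0.6, -0.6, -3.3]
grip_width: 0.11
grip_force: 30.0
```

Emit:
move_arm --targets '[{"rotation": [0, 0, 0], "linear": [0, 0, 0.7], "jaw": 0}, {"rotation": [0, 0, 0], "linear": [0, 0, 0], "jaw": 0}, {"rotation": [0, 0, 0], "linear": [0, 0, 0], "jaw": 0}]'

```text
time: 35.1
tool_pos: [550.0, -262.0, 125.4]
tool_rot: [1.968, 2.448, -0.0]
force: [-0.4, 0.8, -1.3]
grip_width: 0.111
grip_force: 30.0
```

Emit:
move_arm --targets '[{"rotation": [0, 0, 0], "linear": [0, 0, 0], "jaw": 0.2}, {"rotation": [0, 0, 0], "linear": [0, 0, 0], "jaw": 0.4}, {"rotation": [0, 0, 0], "linear": [0, 0, 0], "jaw": 0.5}, {"rotation": [0, 0, 0], "linear": [0, 0, 0], "jaw": 0.5}, {"rotation": [0, 0, 0], "linear": [0, 0, -15], "jaw": 0.5}, {"rotation": [0, 0, 0], "linear": [0, 0, -30], "jaw": 0.5}, {"rotation": [0, 0, 0], "linear": [0, 0, -40], "jaw": 0.5}, {"rotation": [0, 0, 0], "linear": [0, 0, -50], "jaw": 0.5}, {"rotation": [0, 0, 0], "linear": [-30, 0, 0], "jaw": 0.5}, {"rotation": [0, 0, 0], "linear": [-30, 0, 0], "jaw": 0.5}, {"rotation": [0, 0, 0], "linear": [0, 0, 0], "jaw": 0.5}, {"rotation": [0, 0, 0], "linear": [0, 0, 0], "jaw": 0.5}, {"rotation": [0, 0, 0], "linear": [0, 0, 0], "jaw": 0.5}]'

```text
time: 36.4
tool_pos: [562.3, -319.5, 259.7]
tool_rot: [-1.967, -2.447, -0.0]
force: [0.7, -0.7, -0.9]
grip_width: 0.5
grip_force: 0.0
```

Run:
```python
from h import *
tp=pose();im=read_camera("wrist");cv2.imwrite("pics/w10.png",im[:,:,::-1]);t=read_camera("top")
m=cv2.morphologyEx((im.min(2)>207).astype(np.uint8),cv2.MORPH_OPEN,np.ones((9,9)));m=cv2.morphologyEx(m,cv2.MORPH_CLOSE,np.ones((25,25)))
n=tuple(map(float,proj(np.array([525,-267,84.]),tp)))
try:print(rect(best(m,n),84,tp))
except Exception as e:print(e)
u,v=map(int,proj(np.array([550.4,-262.3,84]),tp))
a=cv2.resize(im[max(0,v-75):v+75,u-65:u+65,::-1],None,fx=3,fy=3);b=cv2.resize(t[90:240,120:370,::-1],None,fx=1.6,fy=1.6)
o=np.zeros((460,800,3),np.uint8);o[:a.shape[0],:a.shape[1]]=a;o[:b.shape[0],400:400+b.shape[1]]=b[:460,:400];cv2.imwrite("pics/crop5.png",o)
```

```text
(array([ 550.18829346, -263.6015625 ]), [89.29621124267578, 138.4701690673828], np.float32(102.52168))
```

View pics/crop5.png

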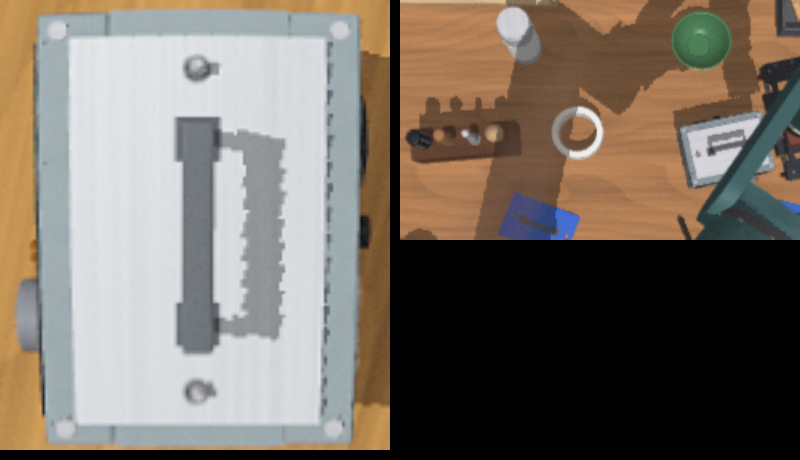

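The cover is home, with both studs through it at crop positions (197,67) and (197,391). The probe is in the rack and nothing else has moved. Handing in.

```bash
python3 -c "
from workcell import *
print(sign_off())"
```

```text
the job is handed in; nothing more can be done
None
```

The job is handed in at about 36 s of the 72 s allowed: the reset button was pushed to its stop, the probe is back in the rack, and the cover is seated on both studs; no verdict was shown.

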